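# Tip a drilled block out of its drilling nest

## Robot

A 6-joint arm with a two-finger parallel gripper is mounted at the origin on the work surface. World frame = base frame: x ahead of the robot, y to its left, z up, the work surface at z = 0. Lengths are in m, angles in rad, forces in N, time in s.
With the tool pointing down it reaches from about 0.25 to 0.725 m from the base axis. Payload 9.7 kg.
Tool frame: the origin (TCP) lies midway between the tips of the shut fingers; the grasp point (between the pads) lies 19 mm behind it (grip_point_offset is the distance from the TCP to the grasp point, in m); z points along the fingers, y is the direction in which the jaws open and shut (so a half turn about z gives the same grasp; the last joint's range is limited). The gripper opens to 85 mm and grips with 20 to 120 N. Pads are 22 mm wide; open, the fingers measure 114 mm over their backs; the gripper's body (76 mm by 85 mm) begins 54 mm behind the grasp point. The pads swing forward as they close: fully open they stand 13 mm farther back than shut.
Start: joints at [-1.348, 0.087, 0.176, 1.66, 0, 1.571], TCP at [0.122, -0.536, 0.211] pointing down, gripper open.
Joint ranges: [-3.13, 3.13], [-0.85, 1.81], [-1.15, 1.24], [-2.2, 2.28], [-1.44, 1.52], [-3.14, 3.14]. Speed limits (rad/s): [2.22, 2.22, 2.57, 3.14, 3.14, 3.14].

## Interface

Orientations are given as a unit quaternion [x, y, z, w].
In Python, from rig import * gives the robot as it stands.
- The arm moves only by the shell command python3 -m handwheel 'ROWS' [FORCE]. ROWS is JSON, a list of rows, each an object of numbers: "tx", "ty", "tz": the shift along the world's x, y, z in mm; "rx", "ry", "rz": the turn, a rotation vector about the world's x, y, z in rad; "hand": the gripper command: -1 is fully open, 1 is shut, values between are in proportion. A call has 1 to 8 rows; each row is the pose to reach, as a shift and turn from the pose measured when the call began; what a row does not reach only later rows make up. A row lasts 1/8 s, in which the tool goes at most 62.5 mm and 10.7 degrees, less where a joint would pass 70% of its speed; a pose out of reach is approached as far as the arm can. A call with a gripper value outside its range is refused whole. The fingers move at their own pace and stop on an object; FORCE is the grip in N (left out, the last holds). Time passes only in rows, so rows that repeat a pose let the fingers close. It gives the time, the measured TCP pose, the force and the opening at its end, in the units of the state.
- get_obs(): the state, without advancing time (a new reading comes with each control period).
- snapshot(name): name is "side" or "top" or "wrist"; returns the picture (400x640x3 uint8, blue, green, red); there is no depth.
- camera_params(name): a dict with "vfov" (degrees; the focal length in pixels is half the picture's height over the tangent of half this angle, whatever the lens; pixels are square), "cx", "cy" (the principal point, pixels), "R" (3x3) and "t" (3): a world point X has camera coordinates R X + t. Camera axes: x right, y down, z forward; pixel columns grow to the right and rows downward; lengths in m; the calibration is good to about 2 mm. A picture is of the moment at which its call begins: read the wrist's pose just before it. camera_params takes no time and is no camera call; for the wrist camera it gives the pose at the moment of the call.
- close_job(): hands the job in, once; it reports no verdict.
The state is a dict: "time": time; "joints": joint angles; "dq": joint speeds; "joint_torque": joint torques, N m; "ee_pos": TCP position; "tcp_rot": TCP orientation; "force": force on the tool from outside, world axes, zero at the start; "ft_torque": the same for the moment, N m; "grip_width": finger opening in m.
Only numpy, scipy, OpenCV 4.12 (cv2) and the standard library are available. Lean on these libraries where they do the work, as an engineer would, in place of code of your own. Each camera call takes 0.05 s, during which the arm holds its last target.

## Task

The wooden block with the two drilled holes is finished, but it sits flush in its drilling nest with no room for fingers. Press down its end at the nest's notch so that the other end tips up out of the nest and stays up, then take the block by the raised end and lay it flat in the white parts tray, without dropping it. Leave the undrilled block as it lies in its own nest.

Things in the scene. Friction and masses are not known exactly. Their poses are not given: they have to be found in the camera images.
- drilled_mid (a point): Centre (half-way up) of the drilled block: loose wood, 120 (x) x 50 (y) x 24 (z) mm, 0.1 kg, two 18 mm holes down through it on its long axis; +x to the notch, z up. Top flush with its nest's, 1.5 mm to the side walls. Pressed down within 10 mm of its +x end to 16 mm below the nest's top, it rocks over, falls to 28 deg and stays; its -x end is then free to pinch across y, 45 mm from the centre.
- nest_notch (a point): Notch of the drilled block's fixed grey nest (152 x 81 x 54 mm high), at the height of the nest's top, 73 mm from the block's centre along its +x: a 53 mm wide gap in the end wall, there 18 mm lower, 12 mm thick, 7 mm off the block's end. It marks the end to press: the nest's floor (30 mm up) is level to 3 mm past the block's centre, then slopes down 28 degrees to the notch. x outwards, z up.
- tray_in (a point): Centre of the inner floor of the fixed white parts tray: outside 220 (x) x 170 (y) x 26 mm high, walls 4 mm thick, floor 4 mm above the bench. x along its long side, z up.
- plain_mid (a point): Centre of the undrilled block, of the same wood and size (120 x 50 x 24 mm) but without holes, lying in an identical nest. It must stay as it is.
There are look-alikes about, which are no part of the job. Leave any black or turquoise look-alike of the part that bears drilled_mid alone. Leave any orange look-alike of the part that bears plain_mid alone.

How it is judged:
By the outcome, as a careful person would: the job done as asked, in the order asked, and still so for the second after the job is handed in, with the robot touching nothing.
It also fails if it takes over 48 s, if anything falls off the work surface, if the arm or the gripper's body presses on something with over 40 N, if the wrist force passes 120 N, or if a joint passes its speed limit or range.

## Working session

There is one attempt and no reset: what is moved stays moved. The work goes in short steps, Python scripts to look and compute and a shell command to move; the robot and the scene stay as the last step left them, time stands still between calls to the robot, and variables do not carry over. Pictures are saved under pics/ and viewed, and the job is handed in when it is done.

```bash
mkdir -p pics; ls
python3 - <<'E'
from rig import *
import cv2
for n in ["side","top","wrist"]:
    p=camera_params(n); print(n,p)
    cv2.imwrite(f"pics/{n}0.png",snapshot(n))
o=get_obs();print(o)
E
```

```text
pics
side {'vfov': 46.451299107339736, 'cx': 318.4036610437687, 'cy': 193.0140080439492, 'R': array([[ 0.99185184, -0.12518739,  0.02362289],
       [-0.04825754, -0.54080492, -0.83976261],
       [ 0.11790306,  0.83178011, -0.54243959]]), 't': array([-0.48738902,  0.09677343,  1.1368415 ])}
top {'vfov': 48.571832281852195, 'cx': 323.1827800559505, 'cy': 199.0451687606974, 'R': array([[ 0.00875986, -0.9997815 ,  0.01897919],
       [-0.98636108, -0.01175887, -0.16417537],
       [ 0.16436268, -0.01728218, -0.98624857]]), 't': array([0.0442896 , 0.49603232, 1.13697853])}
wrist {'vfov': 69.57331127231237, 'cx': 319.575420523032, 'cy': 199.44100092655918, 'R': array([[ 0.22200833, -0.97504298, -0.00186781],
       [-0.93735727, -0.2139543 ,  0.27492708],
       [-0.26846535, -0.0592853 , -0.96146327]]), 't': array([-0.54839865, -0.03697635,  0.37935517])}
{'time': 0.15, 'joints': array([-1.34801303e+00,  8.73386864e-02,  1.75285804e-01,  1.65976590e+00,
        2.08578914e-05,  1.57079912e+00]), 'dq': array([ 0.00071324, -0.00190105,  0.00166545,  0.00090494, -0.00097678,
        0.00019895]), 'joint_torque': array([-3.10696960e-04, -5.20763934e+01,  4.65041864e+01,  1.39777228e-02,
        4.40443262e-05, -1.98304843e-05]), 'ee_pos': array([ 0.12148366, -0.53621934,  0.21022763]), 'tcp_rot': array([ 9.93802389e-01,  1.11160023e-01, -4.64650477e-05, -5.09217106e-04]), 'force': array([-0.44114811,  0.15135358, -0.37852313]), 'ft_torque': array([-0.02739442,  0.01897413, -0.02563263]), 'grip_width': 0.08527240487114161}
```

View pics/top0.png

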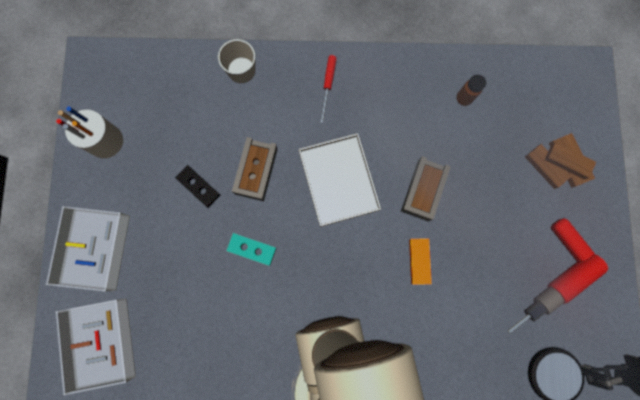

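View pics/side0.png

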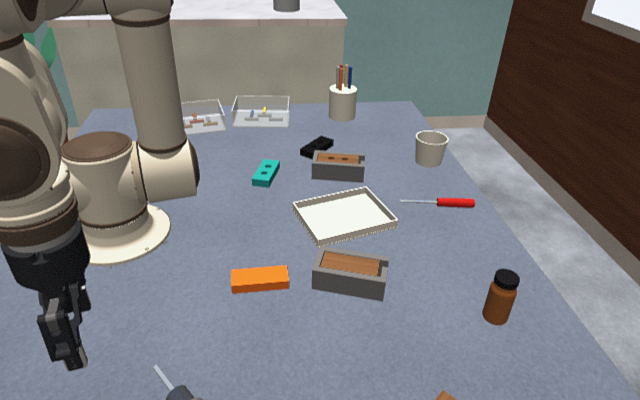

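The drilled block in its nest is at top (255,168) and side (339,165). The plain block is at top (427,188) and side (350,272). The black look-alike is at top (198,186), turquoise at (251,249), orange at (421,261) and the tray at (340,180). Next I'll enlarge the candidate to confirm it and find the notch.

```bash
cat > h.py <<'E'
import numpy as np, cv2
from rig import *
def ray(p,u,v):
    f=200/np.tan(np.radians(p['vfov']/2)); d=np.array([(u-p['cx'])/f,(v-p['cy'])/f,1.]); R=np.array(p['R']); t=np.array(p['t'])
    return -R.T@t, R.T@d
def onz(p,u,v,z):
    c,d=ray(p,u,v); return c+d*(z-c[2])/d[2]
def proj(p,X):
    f=200/np.tan(np.radians(p['vfov']/2)); q=np.array(p['R'])@np.array(X)+np.array(p['t']); return np.array([p['cx']+f*q[0]/q[2],p['cy']+f*q[1]/q[2]])
E
python3 - <<'E'
from h import *
a=cv2.imread('pics/top0.png')[125:212,220:290]; b=cv2.imread('pics/side0.png')[140:190,300:380]
a=cv2.resize(a,None,fx=6,fy=6,interpolation=2)
b=cv2.resize(b,None,fx=4.5,fy=4.5,interpolation=2)
c=np.zeros((522,420+360,3),np.uint8); c[:,:420]=a; c[:b.shape[0],420:]=b
cv2.imwrite('pics/crop0.png',c)
p=camera_params('top')
for u,v in [(255,168)]: print(onz(p,u,v,.054))
E
```

```text
[0.57452583 0.23101589 0.054     ]
```

View pics/crop0.png

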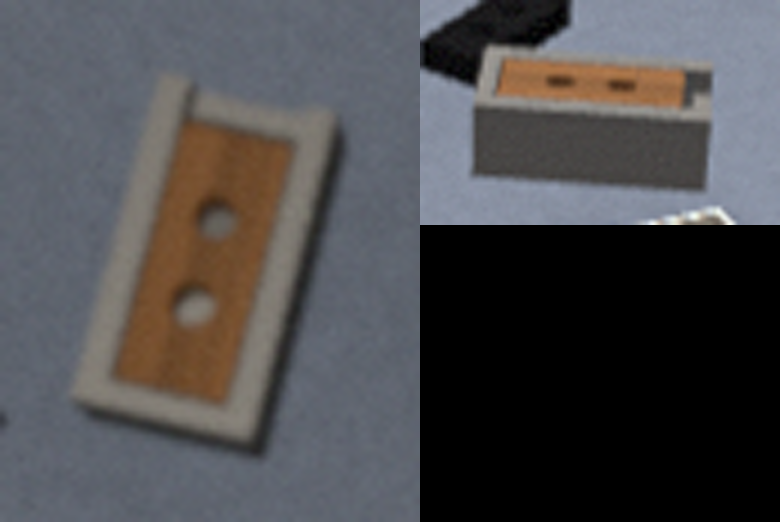

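This confirms it: a wooden block with two holes in a grey nest, with the notch at the upper end in the top view (far from the robot, crop (250,110)). Next I'll measure the block, its nest and the tray.

Run:
```python
from h import *
im=cv2.imread('pics/top0.png'); p=camera_params('top')
hsv=cv2.cvtColor(im,cv2.COLOR_BGR2HSV)
def rect(m,z,box,hull=True):
    mm=np.zeros_like(m); x0,y0,x1,y1=box; mm[y0:y1,x0:x1]=m[y0:y1,x0:x1]
    cs,_=cv2.findContours(mm,cv2.RETR_EXTERNAL,cv2.CHAIN_APPROX_NONE)
    c=max(cs,key=cv2.contourArea)[:,0]
    P=np.array([onz(p,u,v,z)[:2]*1000 for u,v in c],np.float32)
    return cv2.minAreaRect(P), cv2.boundingRect(c)
br=cv2.inRange(hsv,(3,90,50),(20,255,255))
for n,b in (('drilled',(220,125,290,212)),('plain',(395,145,460,230))):
    r,bb=rect(br,.054,b); print(n,r,bb)
wh=cv2.inRange(hsv,(0,0,165),(180,50,255))
print('tray in(z=.004..)',rect(wh,.004,(290,120,390,235)), rect(wh,.026,(290,120,390,235)))
# side check
ps=camera_params('side'); s=cv2.imread('pics/side0.png'); hs=cv2.cvtColor(s,cv2.COLOR_BGR2HSV)
bs=cv2.inRange(hs,(3,90,50),(20,255,255)); p=ps
print(rect(bs,.054,(305,145,380,190)))
ws=cv2.inRange(hs,(0,0,165),(180,50,255)); print(rect(ws,.02,(285,180,400,250)))
# holes: centroid
```

```text
drilled ((574.901123046875, 234.87997436523438), (50.17729187011719, 120.46369934082031), 77.25457763671875) (239, 145, 30, 47)
plain ((524.9635620117188, -223.46243286132812), (48.79743194580078, 117.27230072021484), 70.15931701660156) (412, 167, 29, 45)
tray in(z=.004..) (((554.714111328125, 7.668159484863281), (211.89178466796875, 163.88900756835938), 16.157869338989258), (300, 138, 78, 87)) (((550.0731201171875, 8.808509826660156), (208.00045776367188, 160.87921142578125), 16.157873153686523), (300, 138, 78, 87))
(((576.843994140625, 234.52867126464844), (49.601139068603516, 120.37665557861328), 77.12134552001953), (317, 153, 42, 11))
(((548.5435180664062, 58.883995056152344), (226.47470092773438, 266.1299743652344), 15.855256080627441), (288, 180, 110, 61))
```

View pics/wrist0.png

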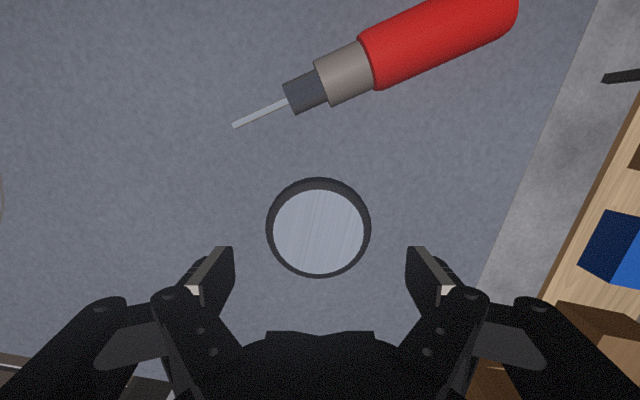

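Block: centre (576, 234.7) mm, long axis at -12.8°, from top and side in agreement to 2 mm. Tray: centre about (553, 8), long axis at +16°. I'm moving towards the press point with the gripper shut and turning 154°, the half-turn-equivalent grasp that keeps joint 6 in range.

```bash
python3 -m handwheel '[{"tx":31,"ty":47,"rz":0.168,"hand":1},{"tx":63,"ty":95,"rz":0.337,"hand":1},{"tx":95,"ty":142,"rz":0.505,"hand":1},{"tx":127,"ty":190,"rz":0.674,"hand":1},{"tx":159,"ty":237,"rz":0.842,"hand":1},{"tx":190,"ty":284,"rz":1.01,"hand":1},{"tx":222,"ty":332,"rz":1.18,"hand":1},{"tx":254,"ty":379,"rz":1.35,"hand":1}]' 60
```

```text
$[0]: bad value
```

```bash
python3 -m handwheel '[{"tx":31,"ty":47,"tz":0,"rx":0,"ry":0,"rz":0.168,"hand":1},{"tx":63,"ty":95,"tz":0,"rx":0,"ry":0,"rz":0.337,"hand":1},{"tx":95,"ty":142,"tz":0,"rx":0,"ry":0,"rz":0.505,"hand":1},{"tx":127,"ty":190,"tz":0,"rx":0,"ry":0,"rz":0.674,"hand":1},{"tx":159,"ty":237,"tz":0,"rx":0,"ry":0,"rz":0.842,"hand":1},{"tx":190,"ty":284,"tz":0,"rx":0,"ry":0,"rz":1.01,"hand":1},{"tx":222,"ty":332,"tz":0,"rx":0,"ry":0,"rz":1.18,"hand":1},{"tx":254,"ty":379,"tz":0,"rx":0,"ry":0,"rz":1.35,"hand":1}]' 60
```

```text
time: 1.15
ee_pos: [0.3761, -0.1555, 0.2102]
tcp_rot: [0.704, 0.71, -0.0, -0.0]
force: [0.5, -0.5, 0.0]
grip_width: 0.0
```

```bash
python3 -m handwheel '[{"tx":31,"ty":47,"tz":0,"rx":0,"ry":0,"rz":0.168,"hand":1},{"tx":63,"ty":95,"tz":0,"rx":0,"ry":0,"rz":0.337,"hand":1},{"tx":95,"ty":142,"tz":0,"rx":0,"ry":0,"rz":0.505,"hand":1},{"tx":127,"ty":190,"tz":0,"rx":0,"ry":0,"rz":0.674,"hand":1},{"tx":159,"ty":237,"tz":0,"rx":0,"ry":0,"rz":0.842,"hand":1},{"tx":190,"ty":284,"tz":0,"rx":0,"ry":0,"rz":1.01,"hand":1},{"tx":222,"ty":332,"tz":0,"rx":0,"ry":0,"rz":1.18,"hand":1},{"tx":254,"ty":378,"tz":0,"rx":0,"ry":0,"rz":1.34,"hand":1}]'
python3 - <<'E'
from h import *
p=camera_params('wrist'); cv2.imwrite('pics/w1.png',snapshot('wrist')); cv2.imwrite('pics/s1.png',snapshot('side')[100:240,240:460].repeat(3,0).repeat(3,1))
import pickle; pickle.dump(p,open('w1.pkl','wb'))
o=get_obs();print(o['ee_pos'],o['joints'])
E
```

```text
time: 2.15
ee_pos: [0.6309, 0.2243, 0.2099]
tcp_rot: [0.109, 0.994, -0.0, 0.0]
force: [0.8, -0.5, 0.4]
grip_width: 0.0001
[0.63162263 0.22667566 0.20551849] [3.44523740e-01 4.03014732e-01 5.44446952e-01 1.71717742e+00
 8.45323838e-05 5.60175841e-01]
```

View pics/w1.png

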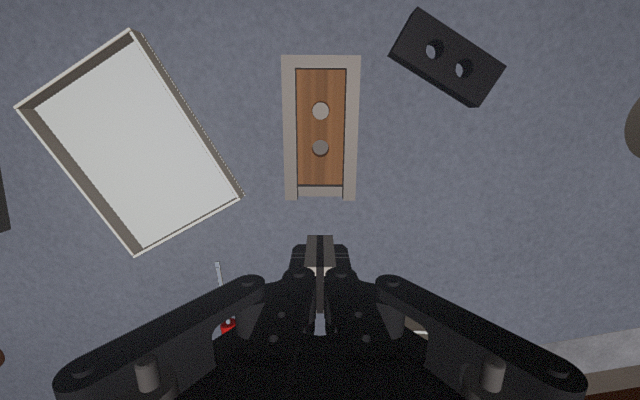

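View pics/s1.png

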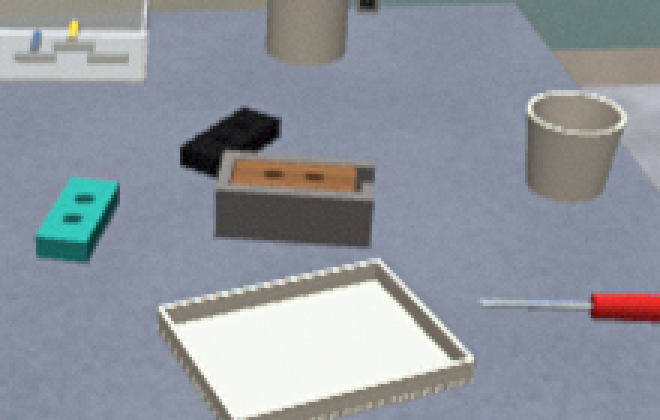

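The wrist view shows the drilled block from (297,68) to (346,185), with the low notch wall at (320,191) at the lower end. The black look-alike is at (447,57) and the tray at (130,140). I'll measure block and tray from this view too.

Run:
```python
from h import *
import pickle
p=pickle.load(open('w1.pkl','rb')); im=cv2.imread('pics/w1.png'); hsv=cv2.cvtColor(im,cv2.COLOR_BGR2HSV)
def rect(m,z,box):
    mm=np.zeros_like(m); x0,y0,x1,y1=box; mm[y0:y1,x0:x1]=m[y0:y1,x0:x1]
    c=max(cv2.findContours(mm,cv2.RETR_EXTERNAL,cv2.CHAIN_APPROX_NONE)[0],key=cv2.contourArea)[:,0]
    return cv2.minAreaRect(np.array([onz(p,u,v,z)[:2]*1000 for u,v in c],np.float32)), cv2.minAreaRect(c)
print(rect(cv2.inRange(hsv,(3,80,50),(20,255,255)),.054,(280,50,362,205)))
print(rect(cv2.inRange(hsv,(0,0,190),(180,60,255)),.004,(10,20,250,260)))
for i in range(3): o=get_obs(); print(o['time'],o['ee_pos'],o['dq'].round(3))
```

```text
(((574.6080322265625, 238.0421905517578), (50.64908981323242, 120.54186248779297), 77.34285736083984), ((320.5, 126.5), (115.0, 49.0), 90.0))
(((665.150146484375, 28.446212768554688), (2.1656436920166016, 176.7456817626953), 16.318620681762695), ((186.6138458251953, 227.20651245117188), (1.5830708742141724, 119.9541244506836), 61.132843017578125))
2.25 [0.63162263 0.22667566 0.20551849] [-0.047 -0.093 -0.084  0.017 -0.016  0.077]
2.25 [0.63162263 0.22667566 0.20551849] [-0.047 -0.093 -0.084  0.017 -0.016  0.077]
2.25 [0.63162263 0.22667566 0.20551849] [-0.047 -0.093 -0.084  0.017 -0.016  0.077]
```

```bash
python3 -m handwheel '[{"tx":4,"ty":-3,"tz":-40,"rx":-0.022,"ry":-0.098,"rz":0,"hand":1},{"tx":8,"ty":-6,"tz":-85,"rx":-0.044,"ry":-0.195,"rz":0,"hand":1},{"tx":8,"ty":-6,"tz":-125,"rx":-0.044,"ry":-0.195,"rz":0,"hand":1},{"tx":8,"ty":-6,"tz":-125,"rx":-0.044,"ry":-0.195,"rz":0,"hand":1},{"tx":8,"ty":-6,"tz":-125,"rx":-0.044,"ry":-0.195,"rz":0,"hand":1}]'
python3 - <<'E'
from h import *
cv2.imwrite('pics/s2.png',cv2.resize(snapshot('side')[90:210,260:420],None,fx=5,fy=5,interpolation=2))
o=get_obs();print(o['ee_pos'],o['joints'],o['force'],o['tcp_rot'])
E
```

```text
time: 2.88
ee_pos: [0.6406, 0.2208, 0.0828]
tcp_rot: [0.108, 0.989, -0.012, 0.098]
force: [0.4, 0.1, 0.7]
grip_width: 0.0001
[0.64102994 0.22093377 0.08332312] [ 0.38271637  0.20678814  0.04885555  1.24939401 -0.11296447  0.5900471 ] [-0.33347069 -0.51083665 -0.05569669] [ 0.10755409  0.98925327 -0.01163687  0.09835992]
```

View pics/s2.png

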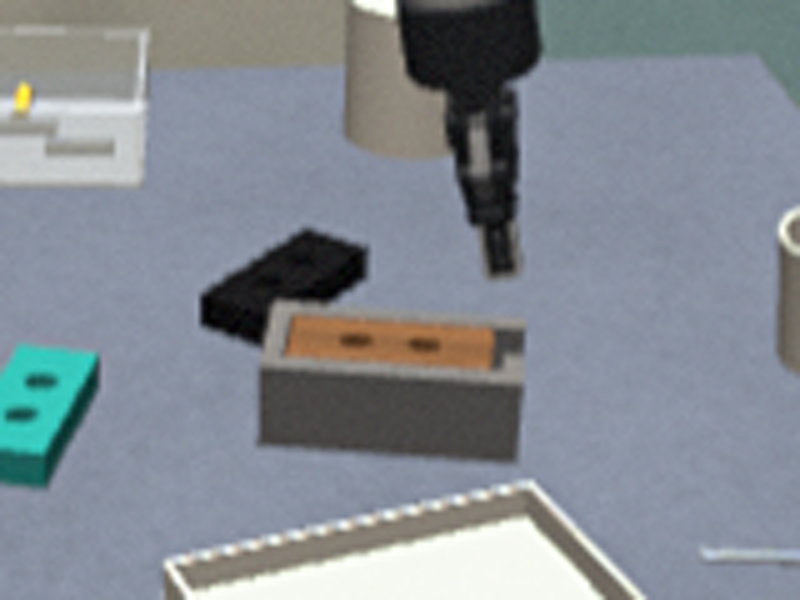

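The fingers, tilted inwards, stand over the block's notch end (s2 (505,275)). I'll shift 4 mm inwards and press slowly.

```bash
python3 -m handwheel '[{"tx":-4,"ty":1,"tz":-15,"rx":0,"ry":0,"rz":0,"hand":1},{"tx":-4,"ty":1,"tz":-24,"rx":0,"ry":0,"rz":0,"hand":1},{"tx":-4,"ty":1,"tz":-29,"rx":0,"ry":0,"rz":0,"hand":1},{"tx":-4,"ty":1,"tz":-34,"rx":0,"ry":0,"rz":0,"hand":1},{"tx":-4,"ty":1,"tz":-34,"rx":0,"ry":0,"rz":0,"hand":1}]'
python3 - <<'E'
from h import *
cv2.imwrite('pics/s3.png',cv2.resize(snapshot('side')[90:210,260:420],None,fx=5,fy=5,interpolation=2))
o=get_obs();print(o['ee_pos'],o['force'])
E
```

```text
time: 3.55
ee_pos: [0.6369, 0.2218, 0.0488]
tcp_rot: [0.108, 0.989, -0.012, 0.098]
force: [-0.3, -0.4, -0.4]
grip_width: -0.0001
[0.63701202 0.22192856 0.04923833] [-0.55787868  0.40620492  0.56649632]
```

View pics/s3.png

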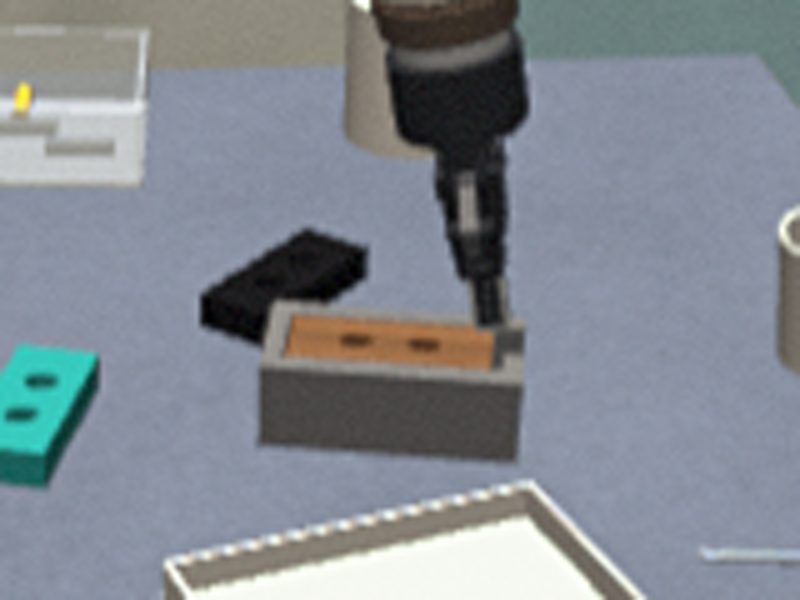

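Run:
```python
from h import *
o=get_obs(); ps=camera_params('side'); 
for X in (o['ee_pos'],[.629,.2235,.054],[.5755,.2355,.054]):
    q=proj(ps,X); print(q,(q-[260,90])*5, proj(camera_params('top'),X))
im=snapshot('top'); cv2.imwrite('pics/t3.png',cv2.resize(im[120:215,215:315],None,fx=6,fy=6,interpolation=2))
cv2.imwrite('pics/w3.png',snapshot('wrist'))
```

```text
[358.48718569 160.57791885] [492.43592847 352.88959424] [259.42344748 145.75522318]
[355.81544883 159.00472732] [479.07724416 345.02363662] [258.51700122 148.14378491]
[337.16979986 157.76766569] [385.84899928 338.83832847] [253.31577    167.61957718]
```

View pics/t3.png

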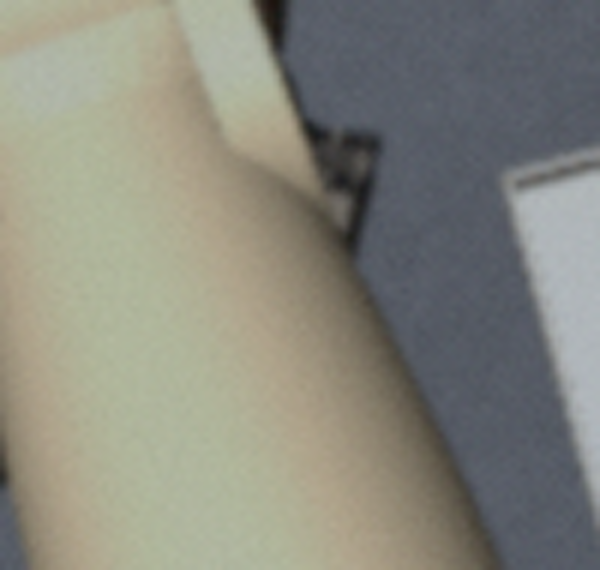

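View pics/w3.png

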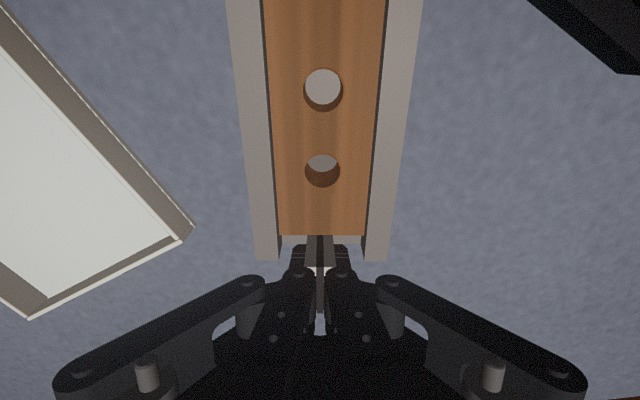

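Run:
```python
from h import *
from scipy.spatial.transform import Rotation as R
o=get_obs(); p=camera_params('wrist'); ps=camera_params('side'); r=R.from_quat(o['tcp_rot']).as_matrix()
print(o['time'],o['ee_pos'],o['grip_width'],r.round(2).tolist())
for d in (0,-.005,-.01,-.015,-.02):
  for s in (-.011,.011):
    X=o['ee_pos']+r[:,2]*d+r[:,0]*s; print(d,s,proj(p,X).round(1),((proj(ps,X)-[260,90])*5).round(1))
im=cv2.imread('pics/w3.png')[200:300,260:380]; cv2.imwrite('pics/w3c.png',cv2.resize(im,None,fx=6,fy=6,interpolation=2))
```

```text
3.7 [0.63719815 0.22200203 0.0496255 ] -2.186439554780759e-05 [[-0.96, 0.22, 0.19], [0.21, 0.98, -0.04], [-0.2, -0.0, -0.98]]
0 -0.011 [318.  252.4] [511.4 350.2]
0 0.011 [318.  219.1] [474.2 354.3]
-0.005 -0.011 [318.  256.1] [510.4 342.7]
-0.005 0.011 [318. 222.] [473.  346.9]
-0.01 -0.011 [317.9 260. ] [509.3 335.2]
-0.01 0.011 [317.9 225. ] [471.9 339.4]
-0.015 -0.011 [317.9 264.1] [508.2 327.7]
-0.015 0.011 [317.9 228.3] [470.8 331.9]
-0.02 -0.011 [317.9 268.5] [507.1 320.2]
-0.02 0.011 [317.8 231.7] [469.6 324.4]
```

View pics/w3c.png

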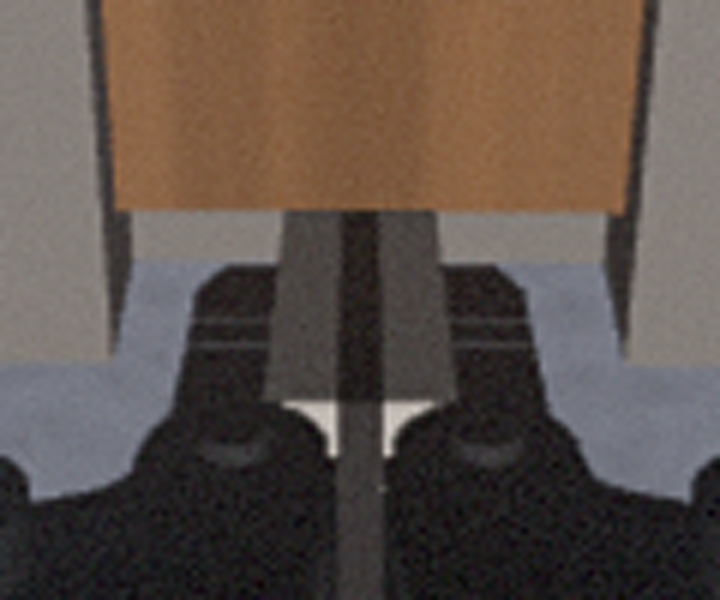

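Run:
```python
from h import *
from scipy.spatial.transform import Rotation as R
ps=camera_params('side'); r=R.from_quat([ 0.10755409,0.98925327,-0.01163687,0.09835992]).as_matrix(); e=np.array([0.64103,.22093,.08332])
for d in (0,-.01,-.02):
  for s in (-.011,.011): print(d,s,((proj(ps,e+r[:,2]*d+r[:,0]*s)-[260,90])*5).round(1))
```

```text
0 -0.011 [522.6 299.7]
0 0.011 [484.8 304. ]
-0.01 -0.011 [520.5 284.3]
-0.01 0.011 [482.6 288.7]
-0.02 -0.011 [518.4 268.9]
-0.02 0.011 [480.3 273.3]
```

The reported TCP lies about 17 mm ahead of the visible fingertips, and both side pictures and the wrist view agree on that. So nothing has been touched yet. I'll move 5 mm outwards and keep descending in small steps, watching the force.

```bash
python3 -m handwheel '[{"tx":5,"ty":-1,"tz":-3,"rx":0,"ry":0,"rz":0,"hand":1},{"tx":5,"ty":-1,"tz":-7,"rx":0,"ry":0,"rz":0,"hand":1},{"tx":5,"ty":-1,"tz":-11,"rx":0,"ry":0,"rz":0,"hand":1},{"tx":5,"ty":-1,"tz":-11,"rx":0,"ry":0,"rz":0,"hand":1}]'
python3 - <<'E'
from h import *
cv2.imwrite('pics/s4.png',cv2.resize(snapshot('side')[90:210,260:420],None,fx=5,fy=5,interpolation=2))
E
```

```text
time: 4.2
ee_pos: [0.6418, 0.2209, 0.038]
tcp_rot: [0.108, 0.989, -0.012, 0.098]
force: [-0.5, 0.2, 0.6]
grip_width: -0.0001
```

View pics/s4.png

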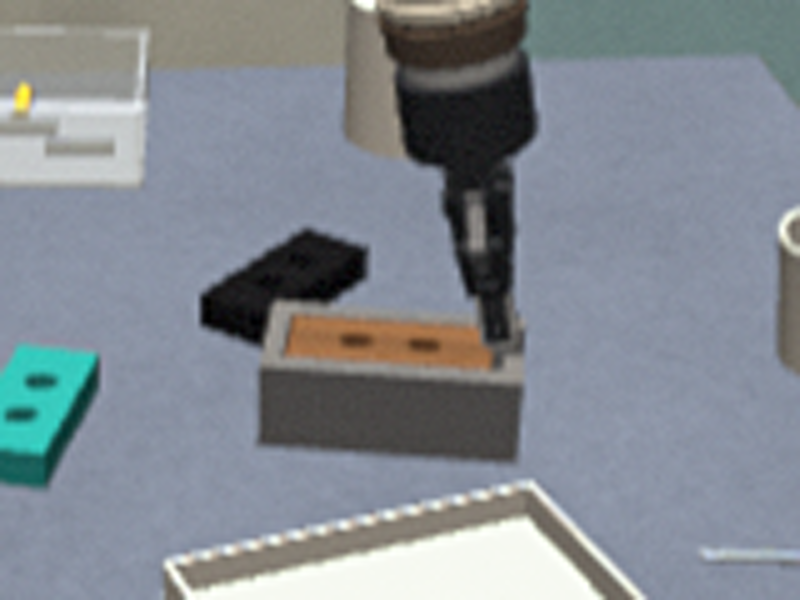

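```bash
python3 -m handwheel '[{"tx":0,"ty":0,"tz":-3,"rx":0,"ry":0,"rz":0,"hand":1},{"tx":0,"ty":0,"tz":-6,"rx":0,"ry":0,"rz":0,"hand":1},{"tx":0,"ty":0,"tz":-8,"rx":0,"ry":0,"rz":0,"hand":1},{"tx":0,"ty":0,"tz":-8,"rx":0,"ry":0,"rz":0,"hand":1}]'
python3 - <<'E'
from h import *
cv2.imwrite('pics/s5.png',cv2.resize(snapshot('side')[90:210,260:420],None,fx=5,fy=5,interpolation=2))
cv2.imwrite('pics/w5.png',snapshot('wrist'))
E
```

```text
time: 4.75
ee_pos: [0.6418, 0.2209, 0.03]
tcp_rot: [0.108, 0.989, -0.012, 0.098]
force: [-0.5, 0.1, -0.9]
grip_width: -0.0
```

View pics/s5.png

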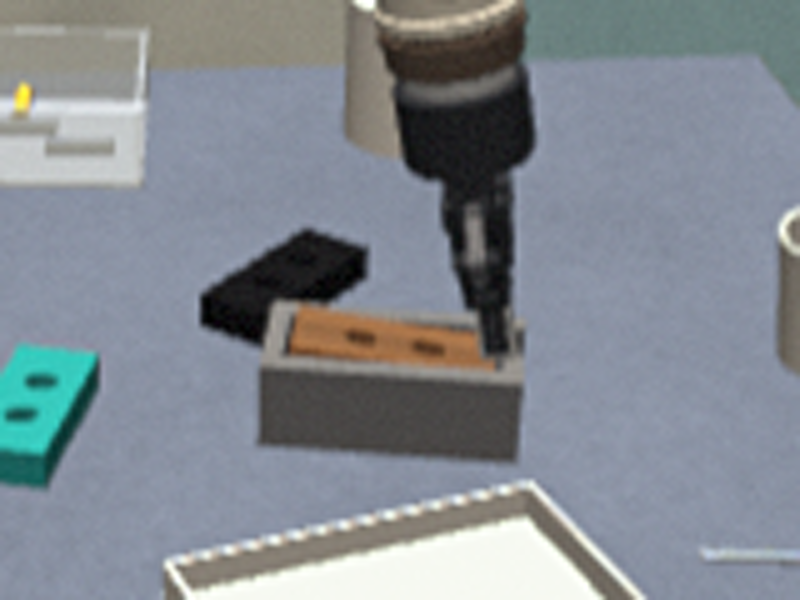

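View pics/w5.png

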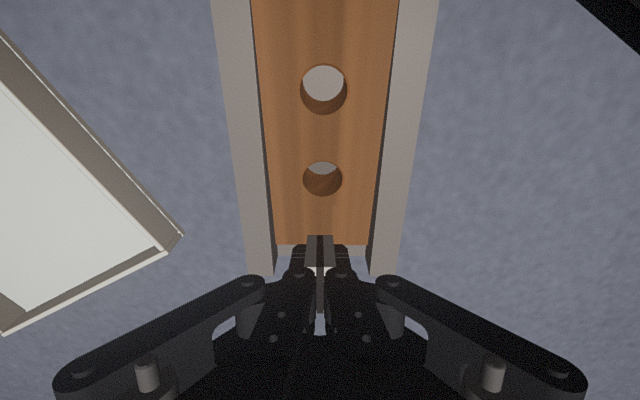

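The press is working: the notch end is down and the near end is rising (s5 (300,310)), with the tip about 5 mm inside the block's end. Continuing down.

```bash
python3 -m handwheel '[{"tx":0,"ty":0,"tz":-3,"rx":0,"ry":0,"rz":0,"hand":1},{"tx":0,"ty":0,"tz":-6,"rx":0,"ry":0,"rz":0,"hand":1},{"tx":0,"ty":0,"tz":-9,"rx":0,"ry":0,"rz":0,"hand":1},{"tx":0,"ty":0,"tz":-11,"rx":0,"ry":0,"rz":0,"hand":1},{"tx":0,"ty":0,"tz":-11,"rx":0,"ry":0,"rz":0,"hand":1},{"tx":0,"ty":0,"tz":-11,"rx":0,"ry":0,"rz":0,"hand":1}]'
python3 - <<'E'
from h import *
cv2.imwrite('pics/s6.png',cv2.resize(snapshot('side')[90:210,260:420],None,fx=5,fy=5,interpolation=2))
E
```

```text
time: 5.6
ee_pos: [0.6421, 0.2209, 0.0195]
tcp_rot: [0.108, 0.989, -0.012, 0.098]
force: [0.8, 0.1, 0.3]
grip_width: -0.0002
```

View pics/s6.png

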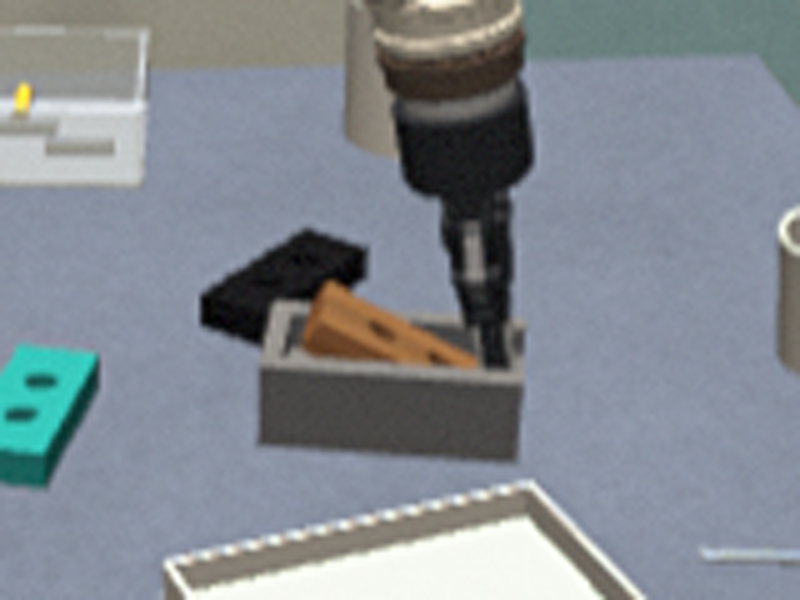

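The block has tipped to about 28°, with its raised end at s6 (325,300). I'll withdraw straight up, open partly, and tilt the tool 28° the other way so it's square to the block.

```bash
python3 -m handwheel '[{"tx":0,"ty":0,"tz":50,"rx":0,"ry":0,"rz":0,"hand":1},{"tx":0,"ty":0,"tz":100,"rx":0,"ry":0,"rz":0,"hand":1},{"tx":-15,"ty":3,"tz":125,"rx":0.038,"ry":0.168,"rz":0,"hand":-0.5},{"tx":-35,"ty":8,"tz":125,"rx":0.076,"ry":0.336,"rz":0,"hand":-0.5},{"tx":-55,"ty":12,"tz":125,"rx":0.114,"ry":0.504,"rz":0,"hand":-0.5},{"tx":-69,"ty":15,"tz":125,"rx":0.152,"ry":0.673,"rz":0,"hand":-0.5},{"tx":-69,"ty":15,"tz":125,"rx":0.152,"ry":0.673,"rz":0,"hand":-0.5},{"tx":-69,"ty":15,"tz":125,"rx":0.152,"ry":0.673,"rz":0,"hand":-0.5}]'
python3 - <<'E'
from h import *
import pickle
p=camera_params('wrist');cv2.imwrite('pics/w7.png',snapshot('wrist')); pickle.dump(p,open('w7.pkl','wb'))
cv2.imwrite('pics/s7.png',cv2.resize(snapshot('side')[90:210,260:420],None,fx=5,fy=5,interpolation=2))
o=get_obs(); print(o['ee_pos'],o['dq'].round(3),o['joints'].round(2))
E
```

```text
time: 6.65
ee_pos: [0.5736, 0.2361, 0.1449]
tcp_rot: [0.105, 0.965, 0.027, -0.24]
force: [0.4, -0.3, 1.0]
grip_width: 0.0641
[0.57308376 0.23632004 0.1477955 ] [ 0.002 -0.019 -0.002  0.008  0.003 -0.003] [0.28 0.75 0.85 2.09 0.23 0.44]
```

View pics/s7.png

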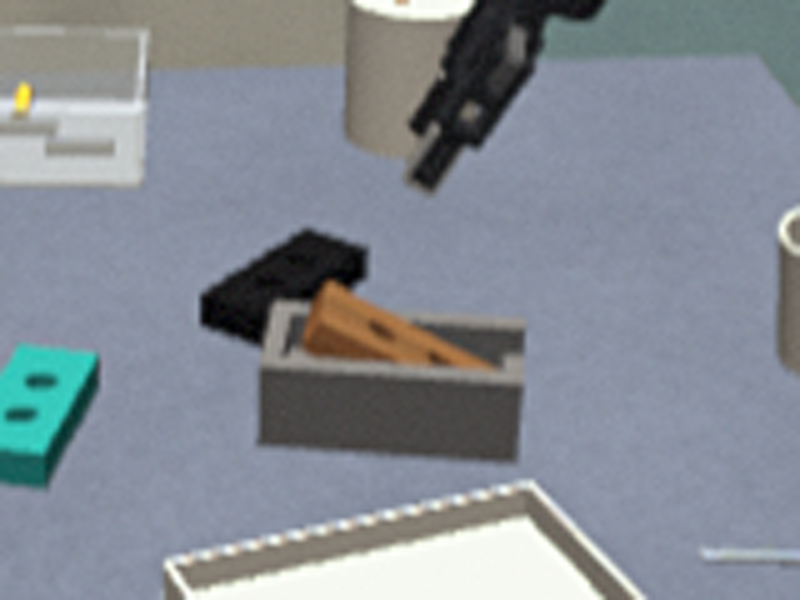

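View pics/w7.png

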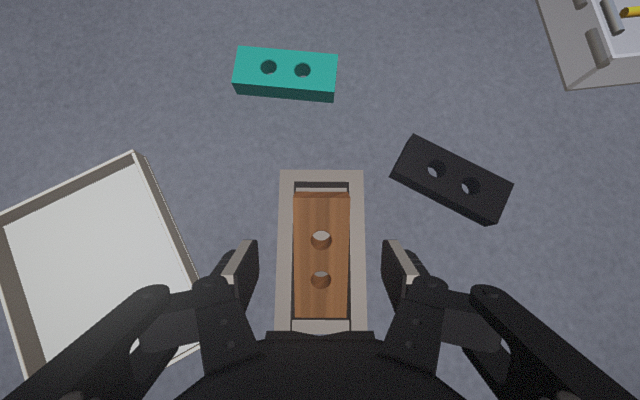

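The block stays up. In w7 its raised end edge runs from (294,193) to (349,193), and its low end is at about row 318. I'll check the raised edge against the prediction, and the fingertip offset with the hand open.

Run:
```python
from h import *
import pickle
from scipy.spatial.transform import Rotation as R
p=pickle.load(open('w7.pkl','rb')); im=cv2.imread('pics/w7.png'); hsv=cv2.cvtColor(im,cv2.COLOR_BGR2HSV)
m=cv2.inRange(hsv,(3,80,50),(20,255,255)); mm=np.zeros_like(m); mm[175:335,275:368]=m[175:335,275:368]
c=max(cv2.findContours(mm,0,1)[0],key=cv2.contourArea); print(cv2.boundingRect(c))
print('prof',[(v,im[v,320].tolist()) for v in range(184,204,2)])
u=np.array([.9755,-.22,0]); v=np.array([.22,.9755,0]); C=np.array([.5755,.2355,0])
for q in [(294,193),(349,193),(321.5,193)]:
    X=onz(p,*q,.0808)-C; print('d',X@u,'lat',X@v)
o=get_obs(); r=R.from_quat(o['tcp_rot']).as_matrix(); ps=camera_params('side')
print(r.round(3).tolist(),(o['ee_pos']-C)@u,(o['ee_pos']-C)@v)
for d in (0,-.01,-.02,-.03):
  for s in (-.011,.011): 
    X=o['ee_pos']+r[:,2]*d+r[:,0]*s-r[:,1]*np.sign((r[:,1]@[0,-1,0]))*-.032
    print(d,s,((proj(ps,X)-[260,90])*5).round(1), proj(p,X).round(1))
# block predicted corners in side crop
a=np.radians(28)
def B(bx,by,bz,sl=0): # block coords rel centre, rotates about (3,-12)
    x,z=bx-3,bz+12; X=3+sl+x*np.cos(a)+z*np.sin(a); Z=30-x*np.sin(a)+z*np.cos(a)
    return C+u*X/1000+v*by/1000+[0,0,Z/1000]
for b in [(-60,-25,12),(-60,25,12),(-60,-25,-12),(60,0,12)]: print(b,((proj(ps,B(*b))-[260,90])*5).round(0),proj(p,B(*b)).round(0))
```

```text
(293, 191, 57, 128)
prof [(184, [53, 50, 58]), (186, [47, 46, 51]), (188, [139, 143, 151]), (190, [138, 144, 150]), (192, [56, 77, 107]), (194, [57, 79, 114]), (196, [50, 73, 106]), (198, [67, 93, 127]), (200, [72, 94, 128]), (202, [68, 93, 127])]
d -0.04477082280334416 lat -0.02118764726827013
d -0.04508801387372444 lat 0.026203896895426862
d -0.04492937975854141 lat 0.0025023605736312054
[[-0.864, 0.215, -0.455], [0.188, 0.977, 0.104], [0.466, 0.005, -0.885]] -0.002537452160345749 0.00026837226451203647
0 -0.011 [402.8 226.6] [266.3 252.1]
0 0.011 [368.6 207.7] [264.5 218.2]
-0.01 -0.011 [411.9 212.6] [263.2 259.8]
-0.01 0.011 [377.7 193.6] [261.2 224.2]
-0.02 -0.011 [421.2 198.6] [259.8 268.4]
-0.02 0.011 [386.9 179.5] [257.4 230.9]
-0.03 -0.011 [430.5 184.4] [255.8 278.2]
-0.03 0.011 [396.1 165.2] [253.1 238.5]
(-60, -25, 12) [313. 314.] [289. 197.]
(-60, 25, 12) [321. 274.] [348. 197.]
(-60, -25, -12) [293. 345.] [292. 190.]
(60, 0, 12) [492. 390.] [318. 316.]
```

Prediction and view agree to about 1 mm (raised edge at row 197 predicted, 198 seen). With the hand open, the tips are about 28 mm behind the reported TCP. I'll descend along the tool axis to the grasp and look before closing.

```bash
python3 -m handwheel '[{"tx":-13,"ty":4,"tz":-36,"rx":0,"ry":0,"rz":0,"hand":-0.5},{"tx":-26,"ty":7,"tz":-72,"rx":0,"ry":0,"rz":0,"hand":-0.5},{"tx":-35,"ty":9,"tz":-88,"rx":0,"ry":0,"rz":0,"hand":-0.5},{"tx":-41,"ty":10,"tz":-100,"rx":0,"ry":0,"rz":0,"hand":-0.5},{"tx":-41,"ty":10,"tz":-100,"rx":0,"ry":0,"rz":0,"hand":-0.5},{"tx":-41,"ty":10,"tz":-100,"rx":0,"ry":0,"rz":0,"hand":-0.5}]'
python3 - <<'E'
from h import *
cv2.imwrite('pics/w8.png',snapshot('wrist'))
cv2.imwrite('pics/s8.png',cv2.resize(snapshot('side')[90:210,260:420],None,fx=5,fy=5,interpolation=2))
E
```

```text
time: 7.5
ee_pos: [0.5325, 0.2466, 0.0503]
tcp_rot: [0.104, 0.966, 0.029, -0.237]
force: [-0.5, 0.5, 0.4]
grip_width: 0.0638
```

View pics/s8.png

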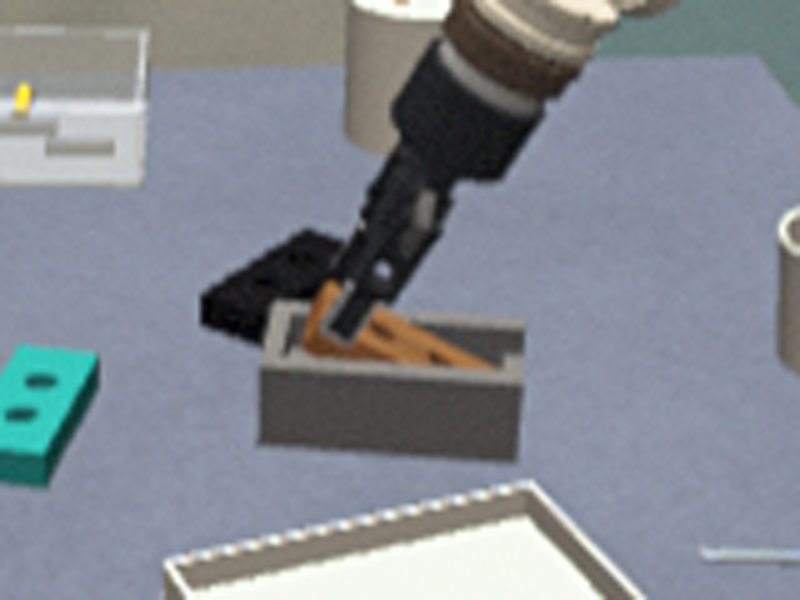

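View pics/w8.png

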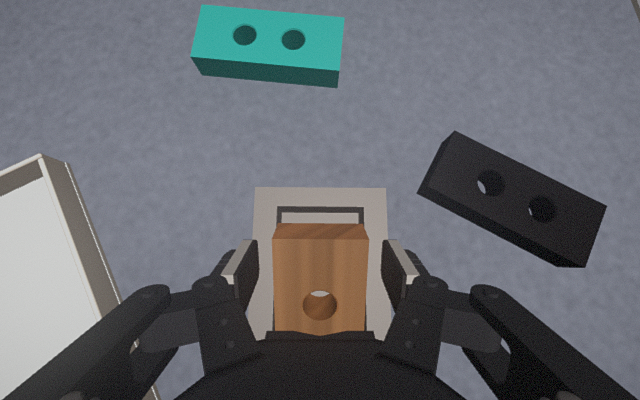

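Well centred, with tips still near the block's top face. 11 mm more along the axis, then look again.

```bash
python3 -m handwheel '[{"tx":-3,"ty":1,"tz":-5,"rx":0,"ry":0,"rz":0,"hand":-0.5},{"tx":-5,"ty":1,"tz":-10,"rx":0,"ry":0,"rz":0,"hand":-0.5},{"tx":-5,"ty":1,"tz":-10,"rx":0,"ry":0,"rz":0,"hand":-0.5}]'
python3 - <<'E'
from h import *
cv2.imwrite('pics/s9.png',cv2.resize(snapshot('side')[120:190,300:400],None,fx=8,fy=8,interpolation=2))
E
```

```text
time: 7.98
ee_pos: [0.5273, 0.2474, 0.0387]
tcp_rot: [0.104, 0.965, 0.028, -0.238]
force: [-0.4, 0.4, 0.4]
grip_width: 0.064
```

View pics/s9.png

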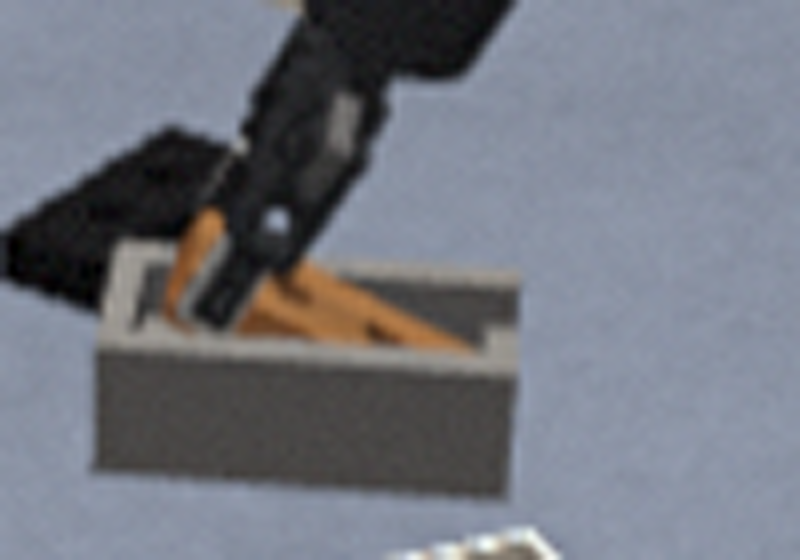

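The tip corner (225,330) is about 3 mm above the nest wall. The pads swing forward as they close, so I'll raise 2 mm and close with 60 N.

```bash
python3 -m handwheel '[{"tx":1,"ty":0,"tz":2,"rx":0,"ry":0,"rz":0,"hand":-0.5},{"tx":1,"ty":0,"tz":2,"rx":0,"ry":0,"rz":0,"hand":0.2},{"tx":1,"ty":0,"tz":2,"rx":0,"ry":0,"rz":0,"hand":1},{"tx":1,"ty":0,"tz":2,"rx":0,"ry":0,"rz":0,"hand":1},{"tx":1,"ty":0,"tz":2,"rx":0,"ry":0,"rz":0,"hand":1},{"tx":1,"ty":0,"tz":2,"rx":0,"ry":0,"rz":0,"hand":1}]' 60
python3 - <<'E'
from h import *
cv2.imwrite('pics/s10.png',cv2.resize(snapshot('side')[120:190,300:400],None,fx=8,fy=8,interpolation=2))
print(get_obs()['grip_width'],get_obs()['force'])
E
```

```text
time: 8.78
ee_pos: [0.5285, 0.2474, 0.0412]
tcp_rot: [0.104, 0.965, 0.029, -0.237]
force: [0.9, -0.8, 5.7]
grip_width: 0.0482
0.048654024180568675 [ 1.37126917 -0.34427919  5.85426363]
```

View pics/s10.png

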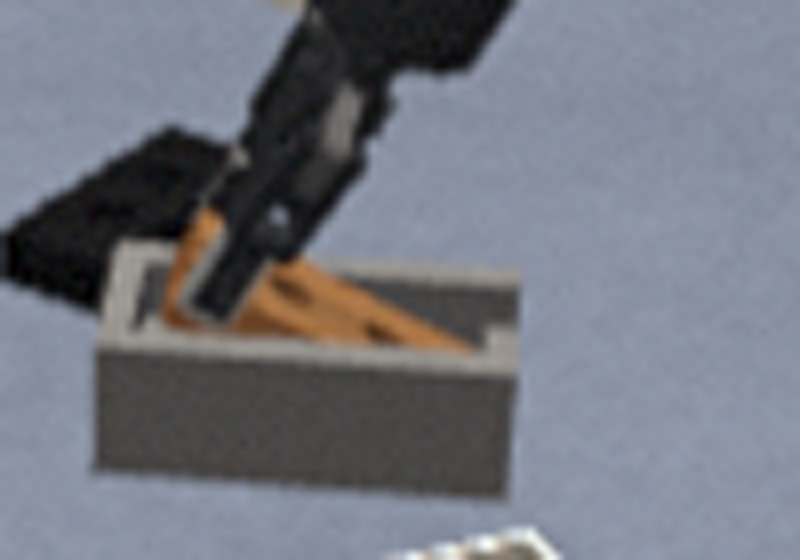

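Gripped at 48.5 mm. Lifting straight up, then levelling.

```bash
python3 -m handwheel '[{"tx":0,"ty":0,"tz":10,"rx":0,"ry":0,"rz":0,"hand":1},{"tx":0,"ty":0,"tz":30,"rx":0,"ry":0,"rz":0,"hand":1},{"tx":0,"ty":0,"tz":60,"rx":0,"ry":0,"rz":0,"hand":1},{"tx":0,"ty":0,"tz":95,"rx":0,"ry":0,"rz":0,"hand":1},{"tx":0,"ty":0,"tz":125,"rx":0,"ry":0,"rz":0,"hand":1},{"tx":0,"ty":0,"tz":130,"rx":0,"ry":0,"rz":0,"hand":1},{"tx":0,"ty":0,"tz":130,"rx":0,"ry":0,"rz":0,"hand":1}]'
python3 - <<'E'
from h import *
cv2.imwrite('pics/s11.png',cv2.resize(snapshot('side')[60:210,250:450],None,fx=4,fy=4,interpolation=2))
o=get_obs();print(o['grip_width'],o['force'],o['ee_pos'])
E
```

```text
time: 9.7
ee_pos: [0.5287, 0.2474, 0.1709]
tcp_rot: [0.104, 0.965, 0.029, -0.237]
force: [-0.5, -0.1, -1.0]
grip_width: 0.0487
0.04827613153730967 [-0.18911558 -0.09009591 -0.8857382 ] [0.52849255 0.24735212 0.17026995]
```

View pics/s11.png

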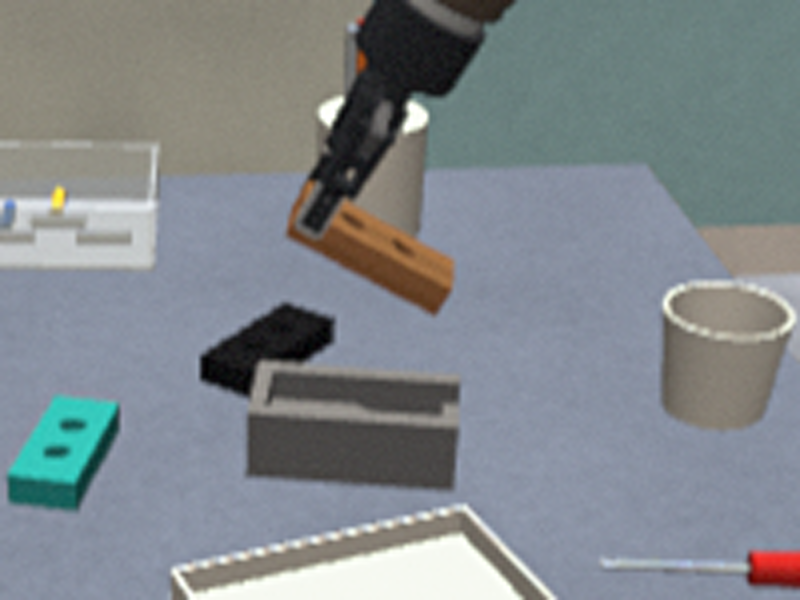

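The block is clear of the nest and firmly held. Levelling while moving towards the tray, then aligning yaw.

```bash
python3 -m handwheel '[{"tx":0,"ty":-20,"tz":0,"rx":-0.027,"ry":-0.119,"rz":0,"hand":1},{"tx":0,"ty":-50,"tz":0,"rx":-0.054,"ry":-0.239,"rz":0,"hand":1},{"tx":-3,"ty":-80,"tz":0,"rx":-0.081,"ry":-0.358,"rz":0,"hand":1},{"tx":-6,"ty":-110,"tz":0,"rx":-0.108,"ry":-0.475,"rz":0,"hand":1},{"tx":-8,"ty":-125,"tz":0,"rx":-0.108,"ry":-0.475,"rz":0,"hand":1},{"tx":-8,"ty":-125,"tz":0,"rx":-0.108,"ry":-0.475,"rz":0,"hand":1}]'
python3 -m handwheel '[{"tx":-2,"ty":-25,"tz":0,"rx":0,"ry":0,"rz":0.1,"hand":1},{"tx":-4,"ty":-55,"tz":0,"rx":0,"ry":0,"rz":0.2,"hand":1},{"tx":-7,"ty":-85,"tz":0,"rx":0,"ry":0,"rz":0.3,"hand":1},{"tx":-10,"ty":-110,"tz":0,"rx":0,"ry":0,"rz":0.4,"hand":1},{"tx":-11,"ty":-127,"tz":-20,"rx":0,"ry":0,"rz":0.5,"hand":1},{"tx":-11,"ty":-127,"tz":-40,"rx":0,"ry":0,"rz":0.5,"hand":1},{"tx":-11,"ty":-127,"tz":-40,"rx":0,"ry":0,"rz":0.5,"hand":1}]'
python3 - <<'E'
from h import *
from scipy.spatial.transform import Rotation as R
cv2.imwrite('pics/s12.png',cv2.resize(snapshot('side')[110:260,250:450],None,fx=4,fy=4,interpolation=2))
cv2.imwrite('pics/t12.png',cv2.resize(snapshot('top')[110:250,250:430],None,fx=4,fy=4,interpolation=2))
o=get_obs();print(o['grip_width'],o['force'],o['ee_pos'],o['joints'].round(2)); print(R.from_quat(o['tcp_rot']).as_matrix().round(3))
E
```

```text
time: 10.5
ee_pos: [0.5203, 0.1219, 0.1699]
tcp_rot: [0.108, 0.994, 0.001, 0.001]
force: [0.8, -0.1, -0.8]
grip_width: 0.0484
time: 11.38
ee_pos: [0.5093, -0.0048, 0.1278]
tcp_rot: [-0.141, 0.99, 0.001, -0.002]
force: [0.4, -0.2, -0.8]
grip_width: 0.0485
0.048411059177294706 [-0.19064189  0.55601059 -0.73637358] [ 0.51000063 -0.00469028  0.12991072] [-0.01 -0.02 -0.09  1.5   0.   -0.29]
[[-0.96  -0.281 -0.   ]
 [-0.281  0.96   0.002]
 [-0.001  0.002 -1.   ]]
```

View pics/s12.png

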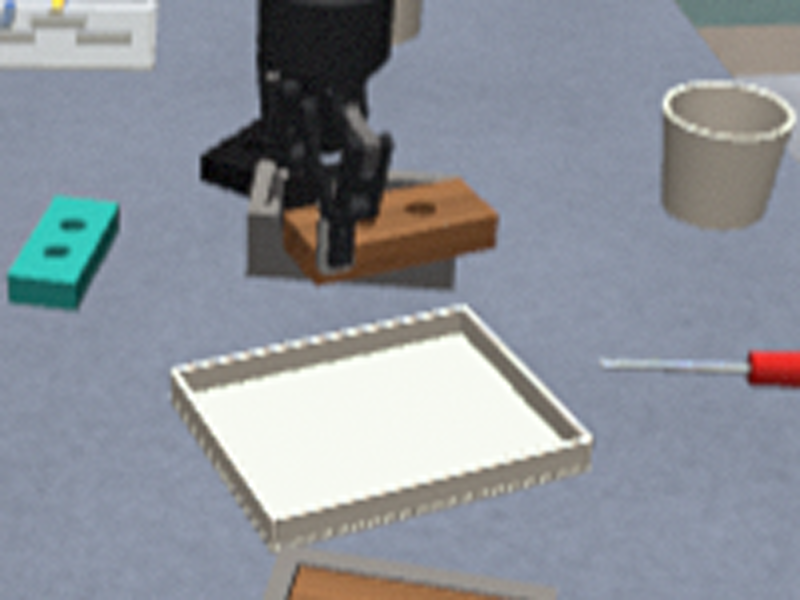

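View pics/t12.png

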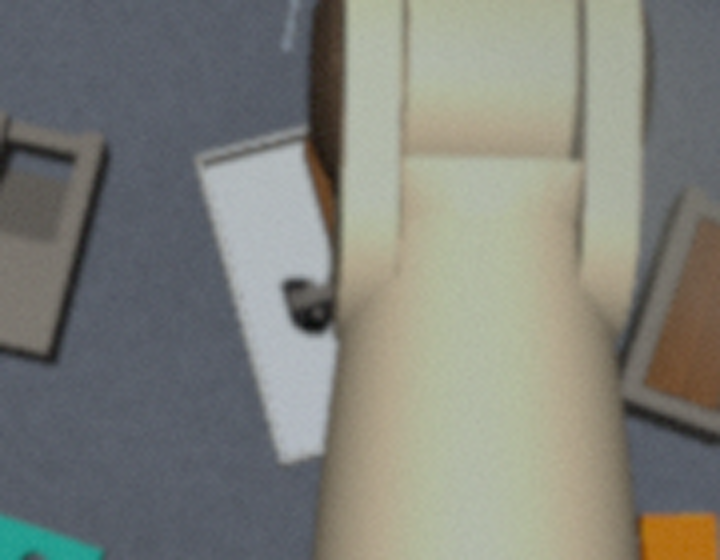

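Run:
```python
from h import *
p=camera_params('side')
for q in [(315,282),(496,245)]:
    c,d=ray(p,250+q[0]/4,110+q[1]/4)
    for y in ((-.0323,) if q[0]<400 else (.0008,)):
        print(c+d*(y-c[1])/d[1])
# predicted bottom front corners as function of z
w=np.array([.96,.281,0]);n=np.array([-.281,.96,0]);T=np.array([.510,-.0047,0])
for z in (.13,.14,.15):
    for a in (-.013,.107): print(z,((proj(p,T+w*a-n*.025+[0,0,z])-[250,110])*4).round(0))
```

```text
[ 0.50840347 -0.0323      0.14177261]
[0.62452072 0.0008     0.14190462]
0.13 [308. 299.]
0.13 [486. 262.]
0.14 [308. 285.]
0.14 [488. 248.]
0.15 [309. 270.]
0.15 [489. 233.]
```

The block is level, its bottom at about z = 0.142 at both ends, centred over the tray. Lowering about 138 mm in total, the last part gently.

```bash
python3 -m handwheel '[{"tx":-2,"ty":0,"tz":-40,"rx":0,"ry":0,"rz":0,"hand":1},{"tx":-2,"ty":0,"tz":-80,"rx":0,"ry":0,"rz":0,"hand":1},{"tx":-2,"ty":0,"tz":-110,"rx":0,"ry":0,"rz":0,"hand":1},{"tx":-2,"ty":0,"tz":-124,"rx":0,"ry":0,"rz":0,"hand":1},{"tx":-2,"ty":0,"tz":-130,"rx":0,"ry":0,"rz":0,"hand":1},{"tx":-2,"ty":0,"tz":-133,"rx":0,"ry":0,"rz":0,"hand":1},{"tx":-2,"ty":0,"tz":-133,"rx":0,"ry":0,"rz":0,"hand":1}]'
python3 - <<'E'
from h import *
o=get_obs();print(o['force'],o['ee_pos'])
im=snapshot('side')
cv2.imwrite('pics/s13.png',cv2.resize(im[140:260,260:420],None,fx=5,fy=5,interpolation=2))
E
```

```text
time: 12.35
ee_pos: [0.5085, -0.0046, -0.0023]
tcp_rot: [-0.142, 0.99, 0.001, 0.001]
force: [-0.3, 0.3, -0.2]
grip_width: 0.0485
[-0.33835515  0.33657866 -0.22680971] [ 0.50853588 -0.00464446 -0.00228444]
```

View pics/s13.png

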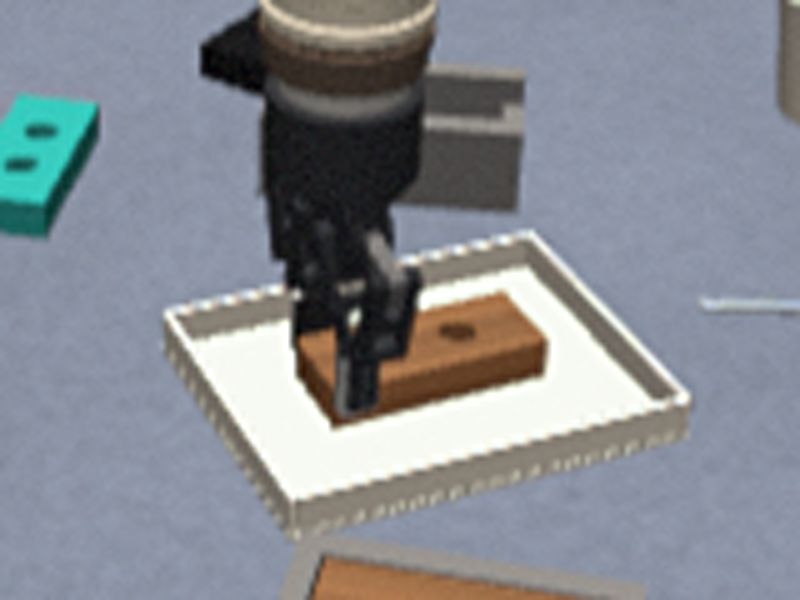

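```bash
for i in 1; do python3 -m handwheel '[{"tx":0,"ty":0,"tz":-1.5,"rx":0,"ry":0,"rz":0,"hand":1},{"tx":0,"ty":0,"tz":-3,"rx":0,"ry":0,"rz":0,"hand":1},{"tx":0,"ty":0,"tz":-3,"rx":0,"ry":0,"rz":0,"hand":1}]'; done
```

```text
time: 12.78
ee_pos: [0.5085, -0.0047, -0.0053]
tcp_rot: [-0.142, 0.99, 0.001, 0.001]
force: [0.4, -0.3, -1.1]
grip_width: 0.0489
```

```bash
python3 -m handwheel '[{"tx":0,"ty":0,"tz":-1,"rx":0,"ry":0,"rz":0,"hand":1},{"tx":0,"ty":0,"tz":-2,"rx":0,"ry":0,"rz":0,"hand":1},{"tx":0,"ty":0,"tz":-2,"rx":0,"ry":0,"rz":0,"hand":1}]'
```

```text
time: 13.15
ee_pos: [0.5084, -0.0047, -0.0074]
tcp_rot: [-0.142, 0.99, 0.001, 0.001]
force: [1.3, -1.4, -0.9]
grip_width: 0.0484
```

```bash
python3 -m handwheel '[{"tx":0,"ty":0,"tz":-1,"rx":0,"ry":0,"rz":0,"hand":1},{"tx":0,"ty":0,"tz":-1.5,"rx":0,"ry":0,"rz":0,"hand":1},{"tx":0,"ty":0,"tz":-1.5,"rx":0,"ry":0,"rz":0,"hand":1}]'
python3 - <<'E'
from h import *
p=camera_params('side'); im=snapshot('side')
cv2.imwrite('pics/s14.png',cv2.resize(im[140:260,260:420],None,fx=5,fy=5,interpolation=2))
w=np.array([.96,.281,0]);n=np.array([-.281,.96,0]);T=np.array([.5115,-.0047,0])
for z in (.004,.008,.012):
    for a in (-.013,.107): print(z,((proj(p,T+w*a-n*.025+[0,0,z])-[260,140])*5).round(0))
E
```

```text
time: 13.52
ee_pos: [0.5085, -0.0047, -0.0084]
tcp_rot: [-0.142, 0.99, 0.001, 0.001]
force: [-1.7, 0.1, 4.6]
grip_width: 0.0483
0.004 [329. 438.]
0.004 [540. 386.]
0.008 [330. 431.]
0.008 [541. 380.]
0.012 [330. 425.]
0.012 [541. 373.]
```

View pics/s14.png

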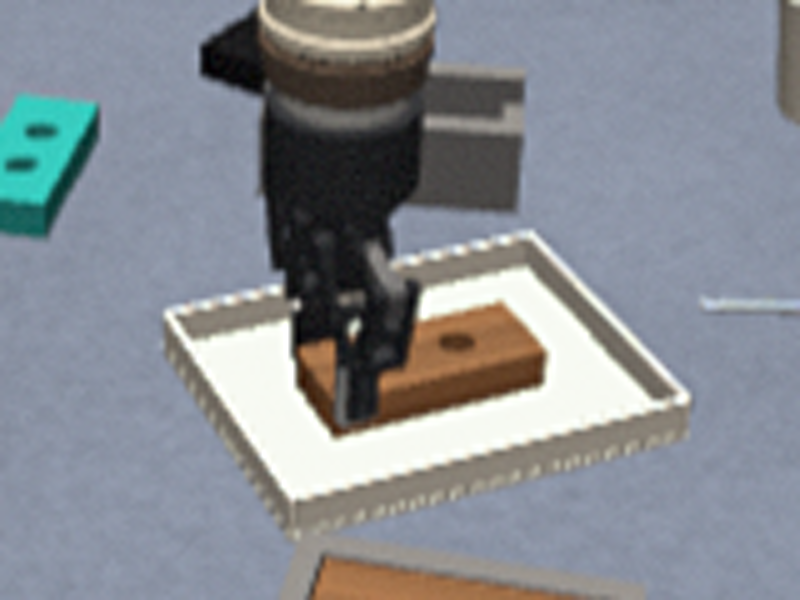

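The block rests on the floor (4.6 N, bottom corners where z = 4 mm predicts). Opening partway, pausing, then rising.

```bash
python3 -m handwheel '[{"tx":0,"ty":0,"tz":0,"rx":0,"ry":0,"rz":0,"hand":-0.3},{"tx":0,"ty":0,"tz":0,"rx":0,"ry":0,"rz":0,"hand":-0.6},{"tx":0,"ty":0,"tz":0,"rx":0,"ry":0,"rz":0,"hand":-0.6},{"tx":0,"ty":0,"tz":0,"rx":0,"ry":0,"rz":0,"hand":-0.6},{"tx":0,"ty":0,"tz":15,"rx":0,"ry":0,"rz":0,"hand":-0.6},{"tx":0,"ty":0,"tz":50,"rx":0,"ry":0,"rz":0,"hand":-0.6},{"tx":0,"ty":0,"tz":100,"rx":0,"ry":0,"rz":0,"hand":-0.6},{"tx":0,"ty":0,"tz":150,"rx":0,"ry":0,"rz":0,"hand":-0.6}]'
python3 -m handwheel '[{"tx":-30,"ty":0,"tz":30,"rx":0,"ry":0,"rz":0,"hand":-0.6},{"tx":-80,"ty":0,"tz":60,"rx":0,"ry":0,"rz":0,"hand":-0.6},{"tx":-130,"ty":0,"tz":60,"rx":0,"ry":0,"rz":0,"hand":-0.6},{"tx":-150,"ty":0,"tz":60,"rx":0,"ry":0,"rz":0,"hand":-0.6},{"tx":-150,"ty":0,"tz":60,"rx":0,"ry":0,"rz":0,"hand":-0.6},{"tx":-150,"ty":0,"tz":60,"rx":0,"ry":0,"rz":0,"hand":-0.6}]'
python3 - <<'E'
from h import *
im=snapshot('side'); t=snapshot('top')
a=cv2.resize(im[120:320,230:430],None,fx=2,fy=2,interpolation=2); b=cv2.resize(t[110:310,230:460][:,:200],None,fx=2,fy=2,interpolation=2)
cv2.imwrite('pics/f.png',np.hstack([a,b])); cv2.imwrite('pics/f_side.png',im)
E
```

```text
time: 14.58
ee_pos: [0.5084, -0.0047, 0.1442]
tcp_rot: [-0.142, 0.99, 0.001, 0.001]
force: [0.6, 0.3, -1.1]
grip_width: 0.0684
time: 15.32
ee_pos: [0.359, -0.0047, 0.2047]
tcp_rot: [-0.142, 0.99, 0.001, 0.002]
force: [-0.0, -0.3, 0.5]
grip_width: 0.0685
```

View pics/f.png

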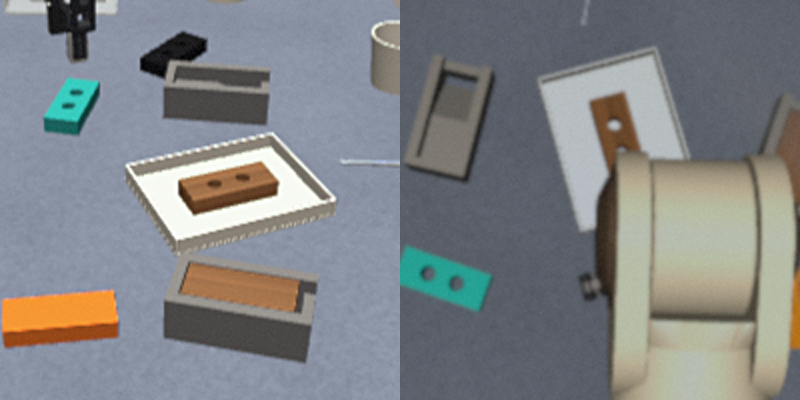

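The drilled block lies flat in the middle of the tray (side crop (228,187)), and the plain block is still flush in its nest (240,285). The look-alikes haven't moved and the robot is clear, so I'm handing the job in.

```bash
python3 -c "
from rig import *
print(close_job())"
```

```text
the job is handed in; nothing more can be done
None
```

I tipped the drilled block up by pressing its notch end. I then took it by the raised end (48.5 mm grip, 60 N), levelled it, set it on the tray floor before letting go, and handed the job in at about 15.4 s of the 48 s.

- **Final pictures:** the drilled block lies flat near the middle of the tray. The plain block is still flush in its nest, the black, turquoise and orange look-alikes are where they were, and the gripper is clear.
- **What disagreed:** the visible fingertips sat about 17 mm behind the reported TCP with the hand shut, and about 28 mm behind when part open. I corrected for this from the pictures and watched the force. My first wrist-camera measurement was about 3 mm off the other two views, because the arm was still settling.
- **Forces:** the highest wrist force in any reading was about 6 N, but I only read it at the end of moves, so a brief peak in between would not have shown.

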